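# Feed a tray of glaze test tiles past the dryer's lift gate

### The arm

A 6-joint arm with a two-finger parallel gripper is mounted at the origin on the work surface. World frame = base frame: x ahead of the robot, y to its left, z up, the work surface at z = 0. Lengths are in m, angles in rad, forces in N, time in s.
With the tool pointing down it reaches from about 0.325 to 0.9 m from the base axis. Payload 6.1 kg.
Tool frame: the origin (TCP) lies midway between the tips of the shut fingers; the grasp point (between the pads) lies 19 mm behind it (bot.grip_depth is the distance from the TCP to the grasp point, in m); x points along the fingers, z is the direction in which the jaws open and shut, and the axes are right-handed (so a half turn about x gives the same grasp; the last joint's range is limited). The gripper opens to 87 mm and grips with 3 to 60 N. Pads are 19 mm wide; open, the fingers measure 117 mm over their backs; the gripper's body (75 mm by 190 mm) begins 51 mm behind the grasp point.
Start: joints at [1.082, 0.22, 1.526, -0, 1.395, -0.126], TCP at [0.222, 0.584, 0.19] pointing down, gripper open.
Joint ranges: [-2.98, 2.98], [-0.91, 2.08], [0.09, 2.57], [-1.24, 4.39], [0.2, 2.65], [-2.68, 2.68]. Speed limits (rad/s): [2.57, 2.57, 3.01, 3.14, 3.14, 3.14].

### API

Orientations are given as [roll, pitch, yaw] about the fixed x, y, z axes, in that order (R = Rz(yaw) Ry(pitch) Rx(roll)).
In Python, from rig import sensors, cams, ticket, bot gives the robot as it stands.
- The arm moves only by the tool servo_tool, never from a script. Its argument "steps" is text: rows parted by semicolons, each of 7 numbers parted by spaces: the shift along the tool's x, y, z in m, then the turn, a rotation vector about the tool's x, y, z in rad, then the gripper's target within -1 to 1 (fully open at 1, half-way at 0, shut at -1). In form: tx ty tz ax ay az claw; .... A call has 1 to 12 rows; each row is the pose to reach, as a shift and turn from the pose commanded when the call began, along the tool's axes at that moment; what a row does not reach only later rows make up. A row lasts 1/8 s, in which the tool goes at most 62.5 mm and 10.7 degrees, less where a joint would pass 70% of its speed; a pose out of reach is approached as far as the arm can. A call with a gripper value outside its range is refused whole. The fingers move at their own pace and stop on an object; "grip_force" is the grip in N (left out, the last holds). Time passes only in rows, so rows that repeat a pose let the fingers close. It gives the time, the measured TCP pose, the force and the opening at its end, in the units of the state.
- sensors.get_state(): the state, without advancing time (a new reading comes with each control period).
- cams.camera(name): name is "side" or "top" or "wrist"; returns the picture (384x512x3 uint8, blue, green, red); there is no depth.
- cams.camera_info(name): a dict with "camera_matrix" (3x3 intrinsics, pixels), "eye" and "attitude" of the camera in the world; the wrist camera has in their place "tool_from_camera" (4x4, takes a point from camera to tool coordinates, whose origin is the TCP and whose axes are the tool frame's). Camera axes: x right, y down, z forward; pixel columns grow to the right and rows downward; lengths in m; the calibration is good to about 2 mm. The wrist camera is an equidistant fisheye: a pixel r from the principal point sees the ray r / f radians off the axis. A picture is of the moment at which its call begins: read the wrist's pose just before it. camera_info takes no time and is no camera call.
- ticket.hand_in(): hands the job in, once; it reports no verdict.
The state is a dict: "clock": time; "qpos": joint angles; "dq": joint speeds; "joint_efforts": joint torques, N m; "tcp_pos": TCP position; "orientation": TCP orientation; "force": force on the tool from outside, world axes, zero at the start; "moment": the same for the moment, N m; "finger_gap": finger opening in m.
Only numpy, scipy, OpenCV 4.12 (cv2) and the standard library are available. Lean on these libraries where they do the work, as an engineer would, in place of code of your own. Each camera call takes 0.05 s, during which the arm holds its last target.

### The job

Load the tray of glaze test tiles into the bench dryer: with one fingertip press down the bar beside the chute so that the red gate lifts and stays up, and meanwhile, with the other finger behind the blue lip of the tray's handle, push the tray along the chute, under the raised gate and gently home against the stop inside the dryer. The gate must not knock or drop onto the tray, the tray is only pushed, never lifted, and the things standing around stay where they are. When the tray is home, take the hand away so that the gate falls shut behind it, over the flat tongue of the handle.

Things in the scene. Friction and masses are not known exactly. Their poses are not given: they have to be found in the camera images.
- dryer: White bench dryer and its aluminium loading chute, one fixed unit. Origin on the bench, below the crossing of gate plane and gate shaft. x: across the chute, away from the robot; y: along the chute, trays travel to -y; z up. Chute floor 45 mm above the bench, y = 290 to -112 mm, between rails at x = 12 and 86 mm that stand 12 mm above it. Cabinet 215 mm high from y = -30 mm on, x = -70 to 188 mm
- stop (a point): Face of the end stop inside the dryer, on the chute's centre line at chute floor level (dryer frame 49, -112, 45 mm). The tray is home when the middle of its front wall's underside is here. The dryer's mouth at y = -30 mm is 88 mm wide, 52 mm high
- gateway (a point): Point on the chute floor's centre line below the gate (dryer frame 49, 0, 45 mm). The red gate is a panel 5 mm thick, 28 mm high, across the whole chute in the plane y = 0. Shut, its lower edge is 14 mm above the chute floor; raised, it swings up in that plane, about its end on the robot's side, to as much as 120 mm above the chute floor
- shaft (a point): Gate shaft, at the gate's plane (dryer frame 0, 0, 61 mm). The 10 mm shaft runs along y from -10 to 295 mm, 16 mm above the level of the chute floor, beside the chute on the robot's side; gate and press bar are fixed to it
- gate (a joint): Turn of the gate with its press bar (one rigid part). 0 = shut; grows as the bar goes down and the gate rises; 1.45 rad at its stop. From 0.8 rad on it clears the tray and its tiles. A spring and the gate's weight always shut it; 1 to 4 N downward on the bar, 20 to 30 mm out from the shaft, holds it up
- bar (a point): Top of the press bar, mid-length, 30 mm out from the shaft; moves with it. Rubber-topped plate 4 mm thick, y = 40 to 290 mm (dryer frame), reaching 59 mm from the shaft to -x. Slopes up outwards 40 deg when shut, level at gate 0.70. A fingertip at dryer x = -20 to -36 mm, down to 7-10 mm above chute floor level, holds the gate at about 1.0 to 1.3 rad and can slide along it
- tray: Aluminium tray with ten glaze test tiles, 70 mm wide (x), 100 long (y), walls 22 high, tiles to 31 high, 0.3 to 0.54 kg, in the chute before the gate. Origin: centre of the underside of its 70 x 100 body; axes as the dryer's, front wall at y = -50 mm. Behind it a flat blue tongue handle, 30 wide, 4 thick, lies on the chute floor and ends in an upright blue lip
- lip (a point): Centre of the rear face (looking to +y, the one to push) of the blue lip of the tray's handle, 110 mm behind the tray's origin and 13 mm above its underside. The lip is 46 mm wide, 26 mm high from the chute floor, 5 mm thick. With the tray home this face is 48 mm before the gate's plane (dryer y = +48 mm)
- cup: Bystander, leave alone: white porcelain mug, 68 mm across, 58 mm high; origin at the centre of its foot
- figurine: Bystander, leave alone: small white porcelain figure, 42 mm across the base, 87 mm high; origin at the centre of its base
- bottle: Bystander, leave alone: amber glass bottle with black cap, 44 mm across, 92 mm high; origin at the centre of its base
- brush: Bystander, leave alone: slim red paint brush, 170 mm long, lying on the bench; origin at its middle, underside
- knife: Bystander, leave alone: slim modelling knife with wooden handle, 190 mm long, lying on the bench; origin at its middle, underside
- bowl: Bystander, leave alone: low white porcelain bowl, 84 mm across, 32 mm high; origin at the centre of its foot
- tube: Bystander, leave alone: white cream tube standing on its black cap, 44 mm wide, 97 mm high; origin at the centre of its cap's underside
There are look-alikes about, which are no part of the job. Of the things like the tray, leave any that is orange; of the rest the smaller one is meant.

How it is judged:
On the way, in this order (a step that is already met when the one before it is completed fails the run):
1. a finger on the bar holds the gate up while the tray is still wholly before it (value of joint gate above 0.8 rad and contact force between the fingers and gate above 0.3 N and y of tray in the frame of dryer above 0.052 m), for 0.1 s.
2. the tray is half under the gate, a finger still holding the gate up (value of joint gate above 0.8 rad and contact force between the fingers and gate above 0.3 N and y of tray in the frame of dryer between -0.03 and 0.02 m), for 0.05 s.
At the end, for the whole second after the job is handed in: the tray lies flat on the chute floor with its front within 6 mm of the end stop, at rest, and the gate is shut behind it (gate below 0.08 rad) (y of tray in the frame of dryer below -0.056 m and z of tray in the frame of dryer between 0.041 and 0.049 m and angle between tray's own z axis and vertical below 0.06 rad and value of joint gate below 0.08 rad and linear speed of tray below 0.01 m/s); the robot touches nothing.
It fails at once if the gate knocks or drops onto the tray (more than 2 N between them) (contact force between gate and tray above 2 N).
It fails at once if the tray is lifted more than 8 mm or tipped more than 9 degrees (z of tray in the frame of dryer above 0.053 m or angle between tray's own z axis and vertical above 0.16 rad).
It fails at once if the tray is rammed (more than 40 N from the fingers) (contact force between the fingers and tray above 40 N).
It fails at once if a bystander is moved more than 25 mm (distance of any of cup, figurine, bottle, brush, knife, bowl, tube from where it was at the start of the episode above 0.025 m).
It also fails if it takes over 48 s, if anything falls off the work surface, if the arm or the gripper's body presses on something with over 40 N, if the wrist force passes 120 N, or if a joint passes its speed limit or range.

## Working session

There is one attempt and no reset: what is moved stays moved. The work goes in short steps, Python scripts to look and compute and a tool call to move; the robot and the scene stay as the last step left them, time stands still between calls to the robot, and variables do not carry over. Pictures are saved under pics/ and viewed, and the job is handed in when it is done.

Besides the shell and the picture viewer there is one more tool, called by a JSON object that holds its "fn" and its "kwargs". servo_tool: Moves the arm, as the interface text tells. Its arguments: {"type":"object","properties":{"steps":{"type":"string"},"grip_force":{"type":"number"}},"required":["steps"]}

```bash
ls; mkdir -p pics; python3 - <<'E'
from rig import sensors,cams,ticket,bot
import cv2
print(sensors.get_state())
for n in("side","top","wrist"):
    print(n,cams.camera_info(n)); cv2.imwrite(f"pics/{n}0.png",cams.camera(n))
E
```

```text
pics
{'clock': 0.0, 'qpos': array([ 1.08192143e+00,  2.21250243e-01,  1.52760618e+00, -5.15028833e-06,
        1.39467658e+00, -1.26100708e-01]), 'dq': array([ 0.00042966, -0.00244537,  0.00019269, -0.00025762,  0.00094578,
        0.00062415]), 'joint_efforts': array([ 2.60085937e-03, -4.94608998e+01, -3.87383616e+01,  7.00808340e-02,
        5.70586603e-02, -1.41822238e-04]), 'tcp_pos': array([0.22147913, 0.58371885, 0.18902497]), 'orientation': array([ 3.01810428,  1.56885597, -2.05705798]), 'force': array([ 0.32274115, -0.63359745, -0.56060947]), 'moment': array([ 0.02299808, -0.02470126,  0.03595528]), 'finger_gap': 0.08722289323011753}
side {'camera_matrix': array([[436.56852055,   0.        , 253.15603536],
       [  0.        , 436.56852055, 188.96260474],
       [  0.        ,   0.        ,   1.        ]]), 'eye': array([0.86601844, 0.43565757, 0.91042796]), 'attitude': array([-2.56971455,  0.01270997,  2.39444099])}
top {'camera_matrix': array([[352.81945955,   0.        , 251.90830466],
       [  0.        , 352.81945955, 192.55475884],
       [  0.        ,   0.        ,   1.        ]]), 'eye': array([0.457545  , 0.05578731, 1.08165627]), 'attitude': array([-3.09960564,  0.01802678, -1.56886241])}
wrist {'camera_matrix': array([[297.31863964,   0.        , 255.71464473],
       [  0.        , 297.31863964, 191.82482289],
       [  0.        ,   0.        ,   1.        ]]), 'tool_from_camera': array([[-7.30372619e-04, -2.73509575e-01,  9.61869003e-01,
        -1.95330826e-01],
       [ 3.77638567e-04, -9.61869266e-01, -2.73509364e-01,
         7.53421069e-02],
       [ 9.99999662e-01,  1.63475081e-04,  8.05810739e-04,
         3.06408386e-04],
       [ 0.00000000e+00,  0.00000000e+00,  0.00000000e+00,
         1.00000000e+00]])}
```

View pics/side0.png

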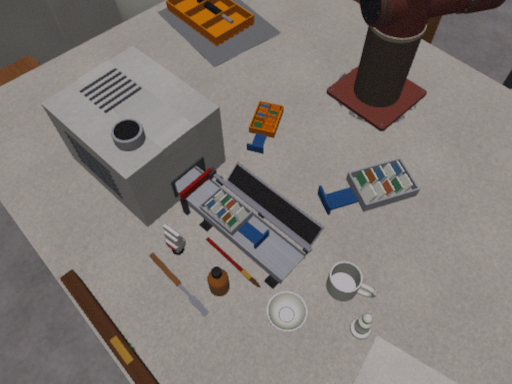

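View pics/top0.png

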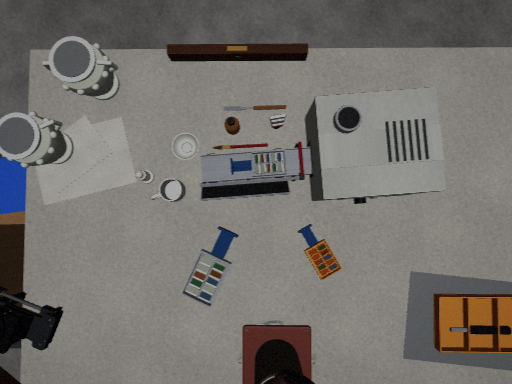

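View pics/wrist0.png

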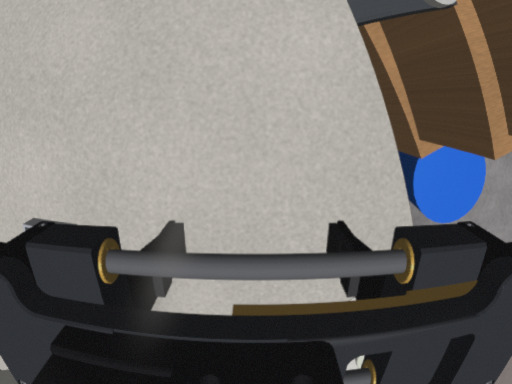

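The candidates in the top picture are the tray in the chute (268,163), the larger grey tray on the bench (207,275) and the orange one (322,258). The chute tray isn't orange and is the smaller of the two grey ones, so it's the one meant. I'll confirm in enlarged crops.

```bash
python3 - <<'E'
import cv2
t=cv2.imread("pics/top0.png"); s=cv2.imread("pics/side0.png")
cv2.imwrite("pics/t_crop.png",cv2.resize(t[130:210,190:330],None,fx=5.7,fy=5.7,interpolation=cv2.INTER_CUBIC))
cv2.imwrite("pics/s_crop.png",cv2.resize(s[150:290,165:335],None,fx=4,fy=4,interpolation=cv2.INTER_CUBIC))
E
```

```text
(no output)
```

View pics/t_crop.png

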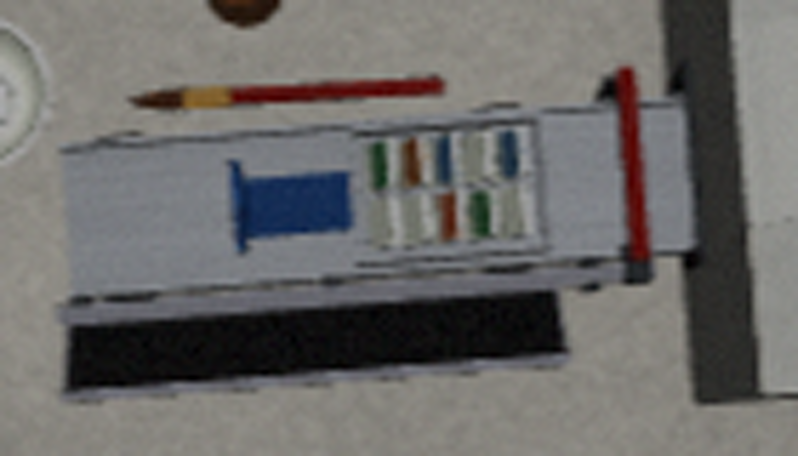

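View pics/s_crop.png

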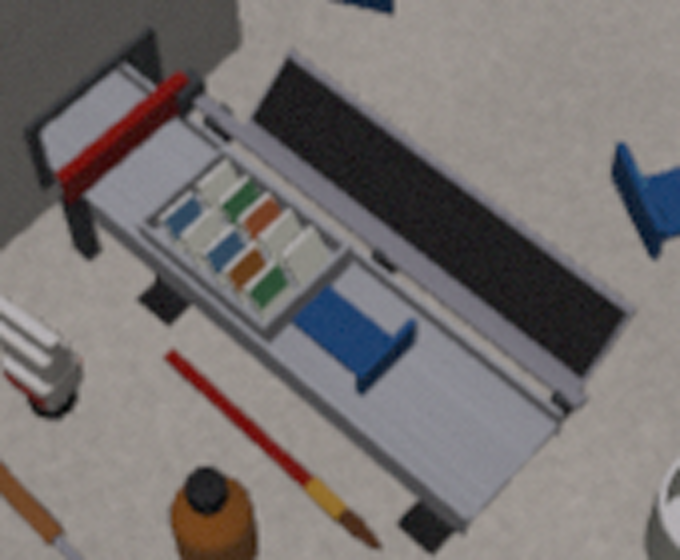

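The crops confirm it: the tray in the chute has grey walls, ten tiles and a blue handle whose lip is at about crop (237,205), and the gate is shut. Next I'll fit the dryer pose and the tray position.

```bash
cat > fit.py <<'E'
import numpy as np, cv2
from rig import cams
from scipy.optimize import least_squares
from scipy.spatial.transform import Rotation as Ro
def proj(n,P):
    i=cams.camera_info(n); R=Ro.from_euler('xyz',i['attitude']).as_matrix()
    c=(P-i['eye'])@R; K=i['camera_matrix']
    return np.c_[K[0,0]*c[:,0]/c[:,2]+K[0,2],K[1,1]*c[:,1]/c[:,2]+K[1,2]]
T=[((66,390),(-45,290,100),0),((567,355),(-45,40,100),0),((60,313),(0,295,66),0),
((352,130),(84,50,67),1),((538,118),(84,-50,67),1),((548,250),(14,-50,67),1),((357,265),(14,50,67),1),
((230,162),(72,110,71),1),((241,252),(26,110,71),1)]
S=[((291,50),(-45,40,100),0),((632,310),(-45,290,100),0),((560,428),(12,290,50),0),((462,528),(86,290,45),0),
((415,322),(26,110,71),1),((363,388),(72,110,71),1),((228,150),(14,-50,67),1),((140,228),(84,-50,67),1),((268,335),(84,50,67),1),((352,245),(14,50,67),1)]
pt=np.array([[190+t[0][0]/5.7,130+t[0][1]/5.7] for t in T]); ps=np.array([[165+t[0][0]/4,150+t[0][1]/4] for t in S])
def W(L,p,ty,k=0):
    A=np.array([[a[1][0],a[1][1]+(p[3]*100 if 0 else 0),a[1][2]] for a in L],float)
    A[:,1]+=[p[3] if a[2] else 0 for a in L]
    c,s=np.cos(p[2]),np.sin(p[2]); 
    return np.c_[p[0]+c*A[:,0]-s*A[:,1],p[1]+s*A[:,0]+c*A[:,1],A[:,2]]/1000
def f(p): return np.r_[(proj("top",W(T,p,0))-pt).ravel(),(proj("side",W(S,p,0))-ps).ravel()]
if __name__=="__main__":
    r=least_squares(f,[500,-80,0,90],loss='soft_l1')
    print(r.x); print(np.round(f(r.x).reshape(-1,2),1))
    for L,n,pp in((T,"top",pt),(S,"side",ps)):
        g=lambda p:(proj(n,W(L,p,0))-pp).ravel()
        print(n,least_squares(g,r.x,loss='soft_l1').x)
E
python3 fit.py
```

```text
[ 5.43149113e+02 -6.91164496e+01  7.12882808e-02  9.35196517e+01]
[[-1.1  1.6]
 [ 0.6  1.5]
 [-0.8 -0. ]
 [-1.8 -0.5]
 [ 0.1 -0.9]
 [ 0.1  0. ]
 [-1.  -0.1]
 [-0.9 -0.7]
 [-1.8 -0.6]
 [-0.2 -0.3]
 [ 0.5  0.2]
 [-1.  -0.8]
 [ 0.5 -0.6]
 [ 0.8  0.8]
 [-0.7 -1.4]
 [-0.6 -0.8]
 [-0.7 -1.1]
 [-1.1 -0.8]
 [ 0.1  1. ]]
top [ 5.42524690e+02 -7.08406234e+01  6.93860032e-02  9.28382327e+01]
side [ 5.43774748e+02 -6.84471793e+01  7.23356898e-02  9.45498393e+01]
```

```bash
cat > mv.py <<'E'
import numpy as np
from rig import sensors
from scipy.spatial.transform import Rotation as Ro
D=np.array([543.2,-69.4]); A=0.0713
Rd=Ro.from_euler('z',A).as_matrix()
def w(d): return np.r_[D,0]/1000+Rd@(np.array(d)/1000)
Rt=Rd@np.array([[0,0,1],[0,1,0],[-1,0,0.]])   # cols tool x=-z, y=dy, z=dx
def to(d):
    s=sensors.get_state(); R=Ro.from_euler('xyz',s['orientation']).as_matrix()
    print('shift',np.round(R.T@(w(d)-s['tcp_pos']),4),'rot',np.round(Ro.from_matrix(R.T@Rt).as_rotvec(),4))
def now():
    s=sensors.get_state(); R=Ro.from_euler('xyz',s['orientation']).as_matrix()
    print('t',round(s['clock'],2),'d',np.round(Rd.T@(s['tcp_pos']-np.r_[D,0]/1000)*1000,1),'F',np.round(Rd.T@s['force'],2),'gap',s['finger_gap'],'rotErr',np.round(Ro.from_matrix(R.T@Rt).as_rotvec(),4))
E
python3 - <<'E'
from mv import *
now(); print(Ro.from_euler('xyz',sensors.get_state()['orientation']).as_matrix().round(3)); to([8.5,224,190]); to([8.5,224,140])
E
```

```text
t 0.15 d [-274.3  674.5  189.3] F [-0.29 -0.16  1.25] gap 0.08711514884147765 rotErr [ 1.1367e+00 -1.4000e-03  7.0000e-04]
[[-0.001 -0.935  0.355]
 [-0.001  0.355  0.935]
 [-1.     0.    -0.001]]
shift [-4.000e-04 -4.460e-01 -2.898e-01] rot [ 1.1367e+00 -1.4000e-03  7.0000e-04]
shift [ 0.0496 -0.446  -0.2897] rot [ 1.1367e+00 -1.4000e-03  7.0000e-04]
```

{"fn": "servo_tool", "kwargs": {"steps": "0 -0.025 -0.016 0.06 0 0 0.33; 0 -0.07 -0.045 0.17 0 0 0.33; 0 -0.115 -0.075 0.29 0 0 0.33; 0 -0.16 -0.105 0.41 0 0 0.33; 0 -0.205 -0.135 0.53 0 0 0.33; 0 -0.25 -0.165 0.65 0 0 0.33; 0 -0.295 -0.195 0.77 0 0 0.33; 0 -0.34 -0.225 0.89 0 0 0.33; 0 -0.385 -0.25 1.0 0 0 0.33; 0 -0.42 -0.275 1.08 0 0 0.33; 0 -0.446 -0.29 1.137 -0.001 0.001 0.33; 0 -0.446 -0.29 1.137 -0.001 0.001 0.33"}}

```text
clock: 1.65
tcp_pos: [0.5366, 0.1531, 0.1897]
orientation: [1.846, 1.57, 1.914]
force: [-0.0, 0.3, -0.7]
finger_gap: 0.0583
```

```bash
python3 - <<'E'
from mv import *
now(); to([8.5,222,120])
from rig import cams; import cv2
cv2.imwrite("pics/w1.png",cams.camera("wrist"));s=cams.camera("side");t=cams.camera("top")
cv2.imwrite("pics/s1.png",cv2.resize(s[100:300,150:400],None,fx=3,fy=3))
cv2.imwrite("pics/t1.png",cv2.resize(t[110:240,150:340],None,fx=4,fy=4))
E
```

```text
t 1.65 d [  9.3 222.4 189.7] F [-0.02  0.33 -0.72] gap 0.05826599871401378 rotErr [-0.0035 -0.0003 -0.001 ]
shift [ 0.0697 -0.0005 -0.0008] rot [-0.0035 -0.0003 -0.001 ]
```

View pics/w1.png

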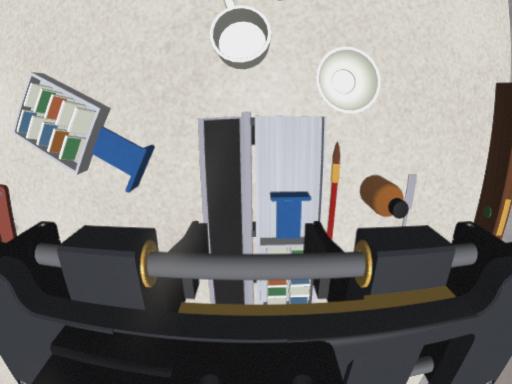

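View pics/s1.png

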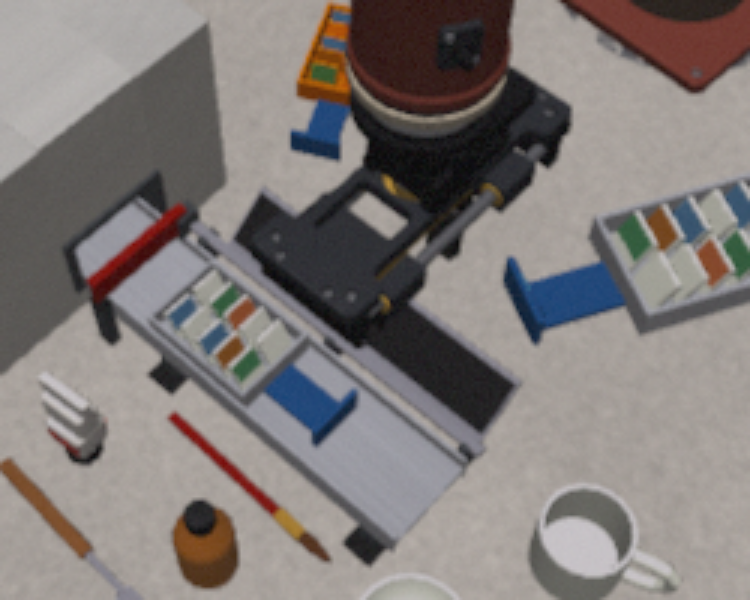

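The wrist picture shows the lip's rear top edge from (271,193) to (309,193), and the bar's far end corners at (204,119) and (243,117). I'll hold these against the fit.

```bash
cat >> mv.py <<'E'
def wproj(d):
    from rig import cams
    s=sensors.get_state(); R=Ro.from_euler('xyz',s['orientation']).as_matrix()
    i=cams.camera_info("wrist"); M=i['tool_from_camera'];K=i['camera_matrix']
    p=R.T@(w(d)-s['tcp_pos']); c=M[:3,:3].T@(p-M[:3,3])
    th=np.arctan2(np.hypot(c[0],c[1]),c[2]);ph=np.arctan2(c[1],c[0])
    return np.round([K[0,2]+K[0,0]*th*np.cos(ph),K[1,2]+K[0,0]*th*np.sin(ph)],1)
E
python3 - <<'E'
from mv import *
for n,d in dict(lipR1=(26,204,71),lipR2=(72,204,71),floorend1=(12,290,57),fe2=(86,290,57),barout=(-45,290,99),shaftend=(0,295,66)).items(): print(n,wproj(d))
import cv2;a=cv2.imread("pics/w1.png");cv2.imwrite("pics/w1c.png",cv2.resize(a[100:260,170:350],None,fx=4,fy=3.7,interpolation=cv2.INTER_CUBIC))
E
```

```text
lipR1 [272.1 198.2]
lipR2 [313.  198.2]
floorend1 [259.5 119.1]
fe2 [325.9 120.5]
barout [201.  121.2]
shaftend [248.4 114.7]
```

View pics/w1c.png

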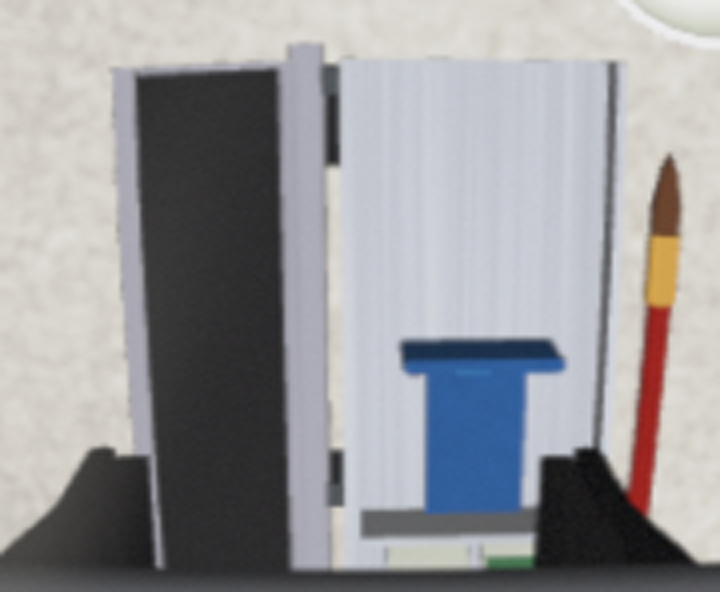

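The fit agrees with the wrist view to about 1–2 px. The lip's top-rear edge was predicted at (272–313, 198) and seen at (271–311, 197). Descending.

{"fn": "servo_tool", "kwargs": {"steps": "0.01 0 0 -0.003 0 0 0.33; 0.035 0 -0.001 -0.003 0 0 0.33; 0.06 0 -0.001 -0.003 0 0 0.33; 0.08 0 -0.001 -0.003 0 0 0.33; 0.095 0 -0.001 -0.003 0 0 0.33; 0.105 0 -0.001 -0.003 0 0 0.33; 0.112 0 -0.001 -0.003 0 0 0.33; 0.118 0 -0.001 -0.003 0 0 0.33; 0.118 0 -0.001 -0.003 0 0 0.33"}}

```text
clock: 2.92
tcp_pos: [0.5348, 0.1549, 0.0719]
orientation: [1.624, 1.57, 1.698]
force: [-0.5, 0.9, 0.9]
finger_gap: 0.058
```

```bash
python3 - <<'E'
from mv import *
now(); to([8.5,222,53.5])
from rig import cams; import cv2
w_=cams.camera("wrist");s=cams.camera("side")
cv2.imwrite("pics/w2.png",cv2.resize(w_[80:280,130:380],None,fx=3,fy=3));cv2.imwrite("pics/s2.png",cv2.resize(s[100:300,150:400],None,fx=3,fy=3))
E
```

```text
t 2.92 d [  7.6 224.3  71.9] F [-0.41  0.96  0.89] gap 0.05799639212086742 rotErr [ 0.0025 -0.0001 -0.0013]
shift [ 0.0184 -0.0024  0.0009] rot [ 0.0025 -0.0001 -0.0013]
```

View pics/w2.png

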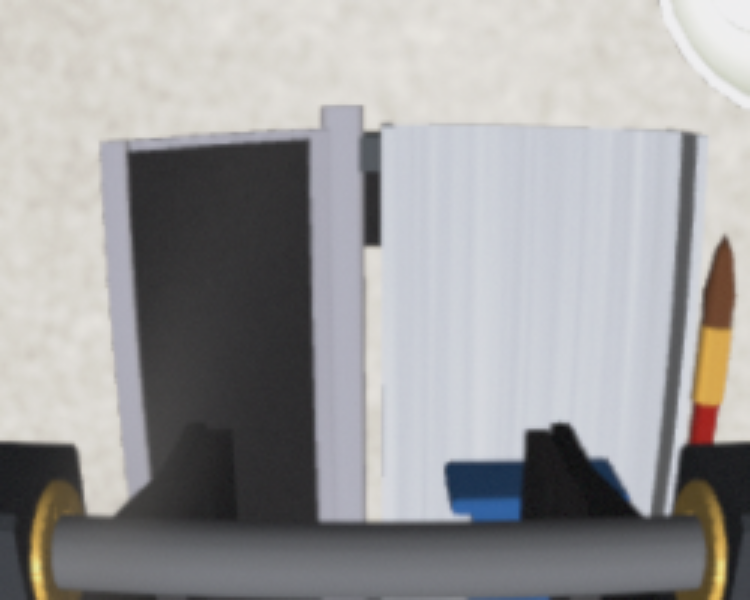

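View pics/s2.png

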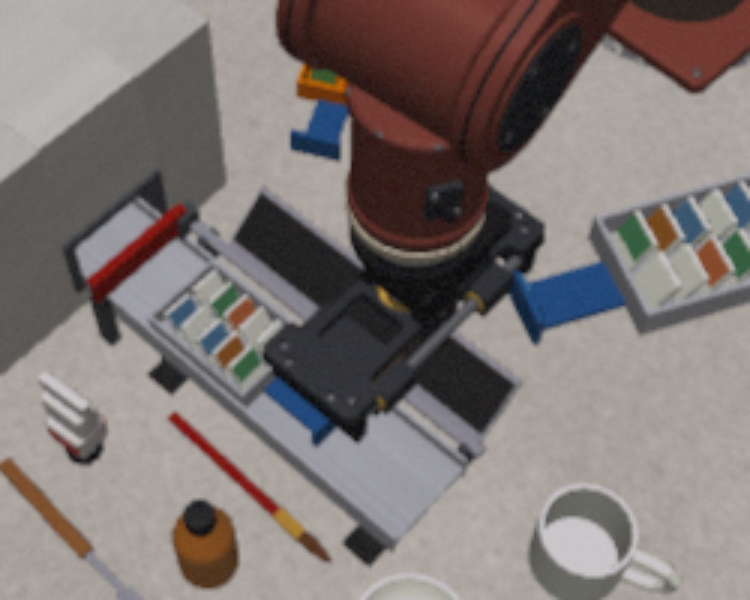

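```bash
python3 - <<'E'
from mv import *
s=sensors.get_state();c=Rd.T@(s['tcp_pos']-np.r_[D,0]/1000)*1000
for dz in(0,5,10,15,20): print(dz,wproj(c+[-29,9.5,dz]),wproj(c+[29,9.5,dz]))
print(wproj((-45,290,99)),wproj((0,295,66)),'lip',wproj((26,204,71)),wproj((72,204,71)))
for q in (0,.2,.4,.7):
    a=np.radians(40)-q; print(q,wproj((-59*np.cos(a)+2*np.sin(a),290,61+59*np.sin(a)+2*np.cos(a))))
E
```

```text
0 [214.5 206.1] [297.6 206.3]
5 [213.5 208.5] [298.6 208.6]
10 [212.5 210.9] [299.6 211.1]
15 [211.5 213.4] [300.7 213.6]
20 [210.4 216.1] [301.9 216.3]
[165.4 128.4] [244.4 116.6] lip [280.4 244.2] [340.8 243. ]
0 [166.5 128.5]
0.2 [160.2 127.9]
0.4 [158.1 127.1]
0.7 [161.6 125.8]
```

Both views show the gate still shut at TCP z = 72, although the bar should have been met at about 90. In the wrist view the visible fingertips also look closer to the camera than the TCP. I'll go down a little more and look again before trusting either reading.

{"fn": "servo_tool", "kwargs": {"steps": "0.004 0 0 0 0 0 0.33; 0.008 -0.001 0 0 0 0 0.33; 0.012 -0.001 0 0 0 0 0.33; 0.012 -0.001 0 0 0 0 0.33"}}

```text
clock: 3.52
tcp_pos: [0.5345, 0.1539, 0.0595]
orientation: [2.135, 1.569, 2.209]
force: [0.4, -0.4, 0.5]
finger_gap: 0.058
```

```bash
python3 - <<'E'
from mv import *
now()
from rig import cams; import cv2
w_=cams.camera("wrist");s=cams.camera("side");t=cams.camera("top")
cv2.imwrite("pics/w3.png",cv2.resize(w_[80:280,130:380],None,fx=3,fy=3));cv2.imwrite("pics/s3.png",cv2.resize(s[120:280,160:360],None,fx=4,fy=3.75))
cv2.imwrite("pics/t3.png",cv2.resize(t[110:240,150:340],None,fx=4,fy=4))
E
```

```text
t 3.52 d [  7.2 223.4  59.5] F [ 0.36 -0.43  0.45] gap 0.05804522310764105 rotErr [ 0.0026 -0.0008 -0.0012]
```

View pics/w3.png

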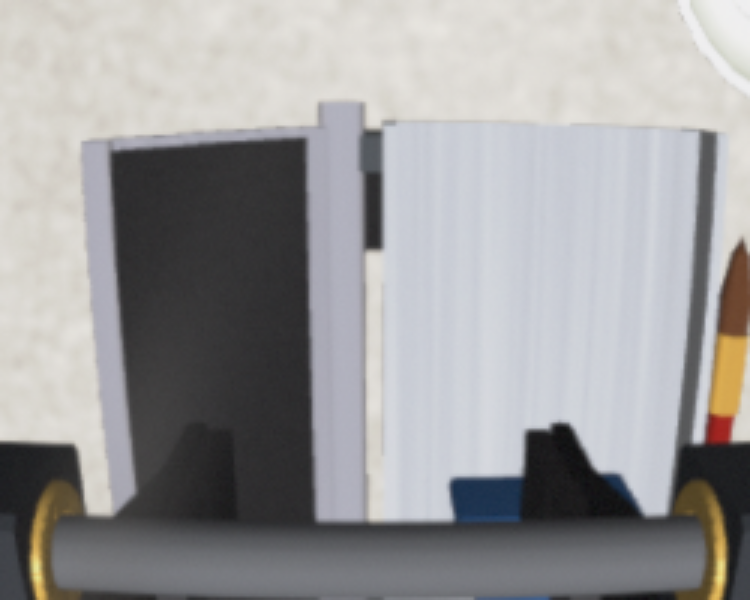

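View pics/s3.png

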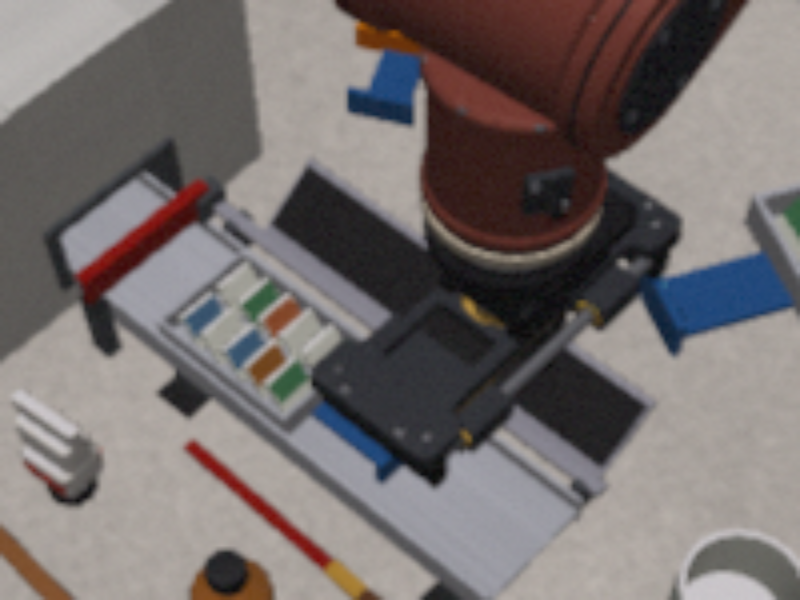

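View pics/t3.png

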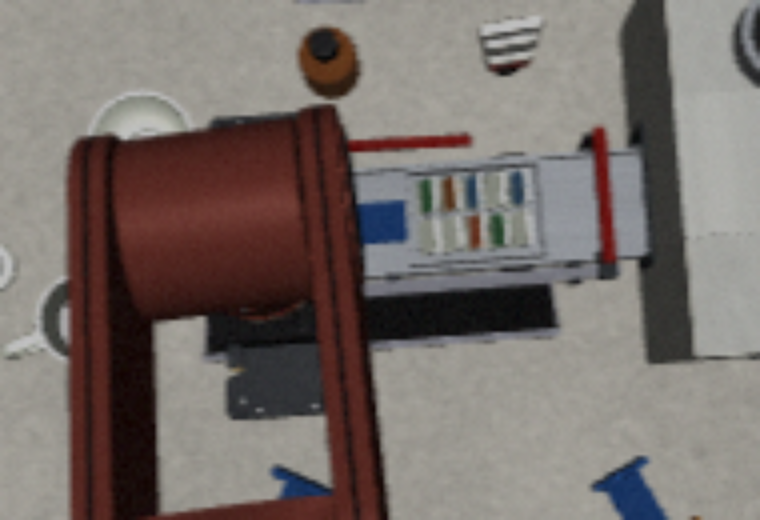

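The gate is still shut at TCP z = 59.5. That agrees with the wrist view, where the visible tips sit about 30 mm behind the nominal TCP. So the real tip height has to be found by contact, and I'll continue in small steps.

{"fn": "servo_tool", "kwargs": {"steps": "0.004 0 0.001 0.003 0 0 0.33; 0.008 0 0.001 0.003 0 0 0.33; 0.008 0 0.001 0.003 0 0 0.33"}}

```text
clock: 4.05
tcp_pos: [0.5357, 0.1541, 0.0516]
orientation: [1.784, 1.57, 1.855]
force: [0.0, 1.2, 0.5]
finger_gap: 0.058
```

```bash
python3 - <<'E'
from mv import *
now()
from rig import cams; import cv2
w_=cams.camera("wrist");s=cams.camera("side")
cv2.imwrite("pics/w4.png",cv2.resize(w_[80:280,130:380],None,fx=3,fy=3));cv2.imwrite("pics/s4.png",cv2.resize(s[120:280,160:360],None,fx=4,fy=3.75))
E
```

```text
t 4.05 d [  8.5 223.4  51.6] F [0.12 1.23 0.51] gap 0.057977952402479695 rotErr [-0.0003 -0.0003 -0.0013]
```

View pics/w4.png

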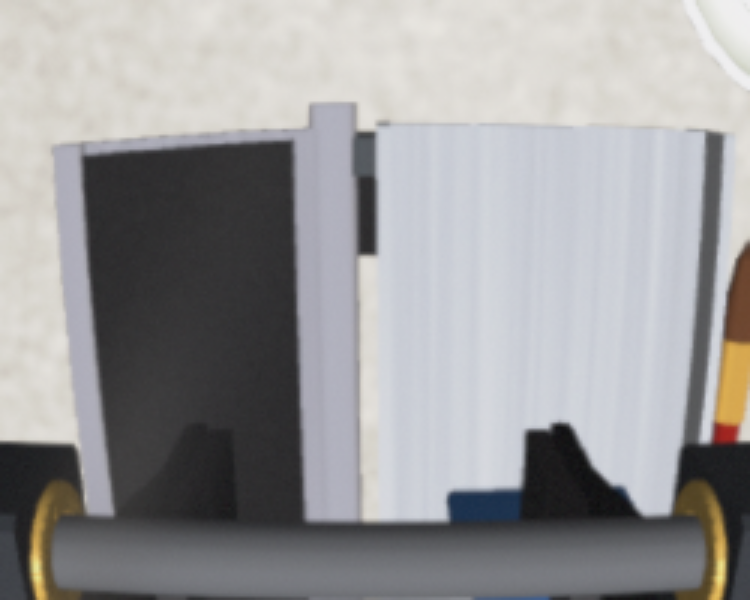

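View pics/s4.png

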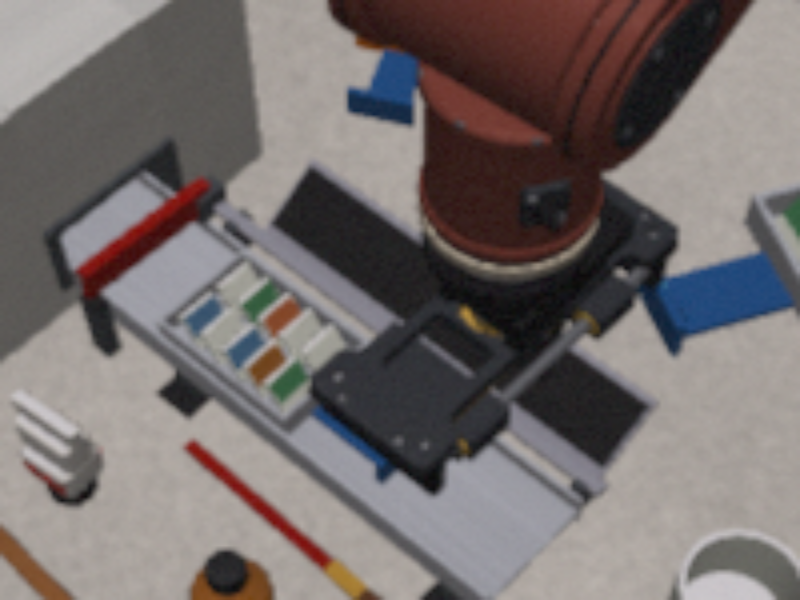

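The gate's far end has just begun to rise, so contact happens at about TCP z = 52. I'll keep going down in steps.

{"fn": "servo_tool", "kwargs": {"steps": "0.004 0 0 0 0 0 0.33; 0.008 0 0 0 0 0 0.33; 0.012 0 0 0 0 0 0.33; 0.012 0 0 0 0 0 0.33"}}

```text
clock: 4.65
tcp_pos: [0.5356, 0.1541, 0.0395]
orientation: [1.968, 1.569, 2.039]
force: [0.1, 0.9, 0.6]
finger_gap: 0.0579
```

```bash
python3 - <<'E'
from mv import *
now(); print(bot.grip_depth) if 'bot' in globals() else None
from rig import cams,bot; import cv2
print(bot.grip_depth)
w_=cams.camera("wrist");s=cams.camera("side")
cv2.imwrite("pics/w5.png",cv2.resize(w_[80:280,130:380],None,fx=3,fy=3));cv2.imwrite("pics/s5.png",cv2.resize(s[120:280,160:360],None,fx=4,fy=3.75))
E
```

```text
t 4.65 d [  8.3 223.4  39.5] F [0.13 0.89 0.59] gap 0.05785265619819254 rotErr [-0.0003 -0.0005 -0.0012]
0.0187
```

View pics/w5.png

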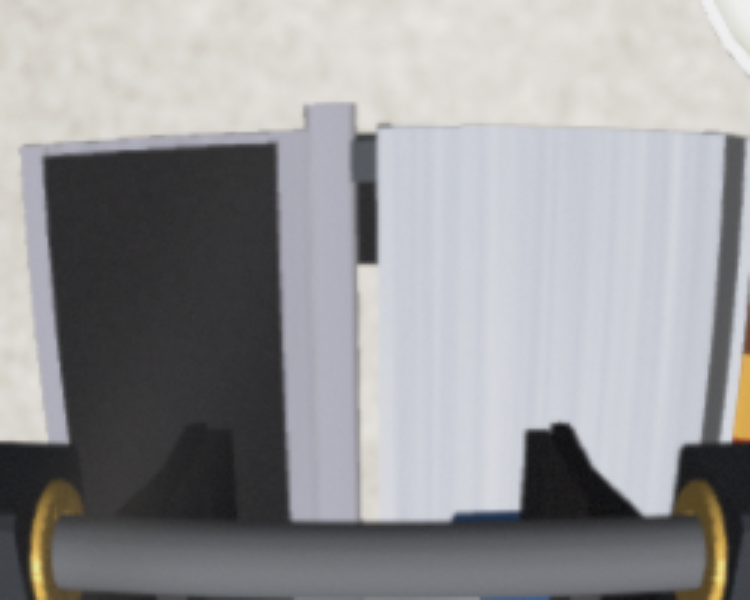

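View pics/s5.png

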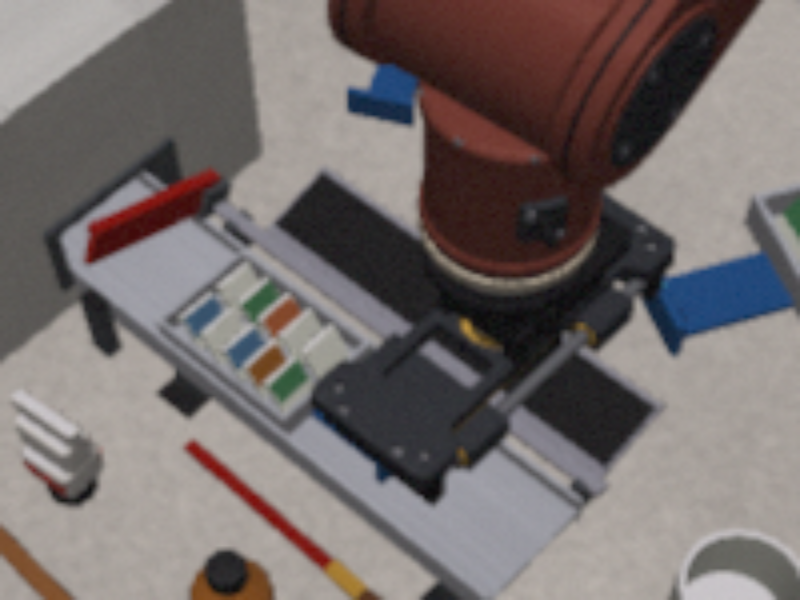

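{"fn": "servo_tool", "kwargs": {"steps": "0.004 0 0 0 0 0 0.33; 0.008 0 0 0 0 0 0.33; 0.012 0 0 0 0 0 0.33; 0.015 0 0 0 0 0 0.33; 0.015 0 0 0 0 0 0.33"}}

```text
clock: 5.38
tcp_pos: [0.5359, 0.1541, 0.0248]
orientation: [1.526, 1.569, 1.597]
force: [-1.9, 0.1, 1.2]
finger_gap: 0.0579
```

```bash
python3 - <<'E'
from mv import *
now()
from rig import cams,bot; import cv2
w_=cams.camera("wrist");s=cams.camera("side")
cv2.imwrite("pics/w6.png",cv2.resize(w_[80:280,130:380],None,fx=3,fy=3));cv2.imwrite("pics/s6.png",cv2.resize(s[120:280,160:360],None,fx=4,fy=3.75))
E
```

```text
t 5.38 d [  8.6 223.5  24.8] F [-1.89  0.28  1.18] gap 0.05790456100822425 rotErr [-0.0003  0.0001 -0.0013]
```

View pics/w6.png

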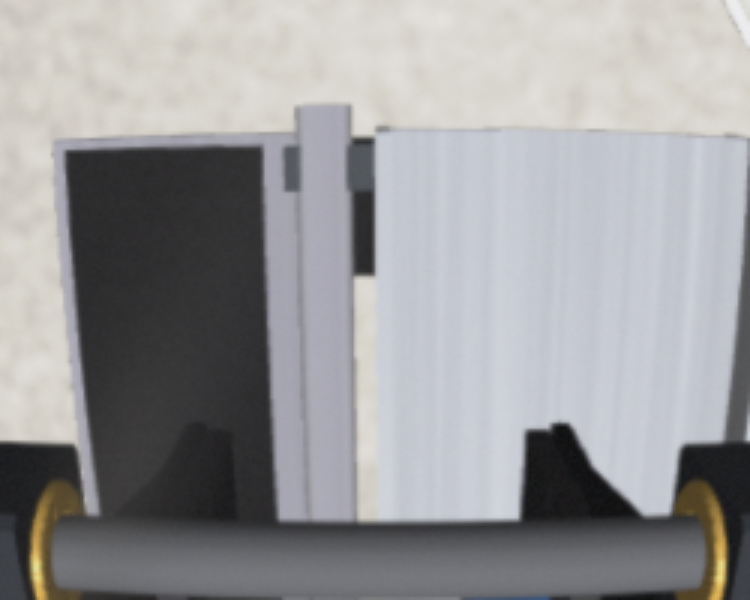

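View pics/s6.png

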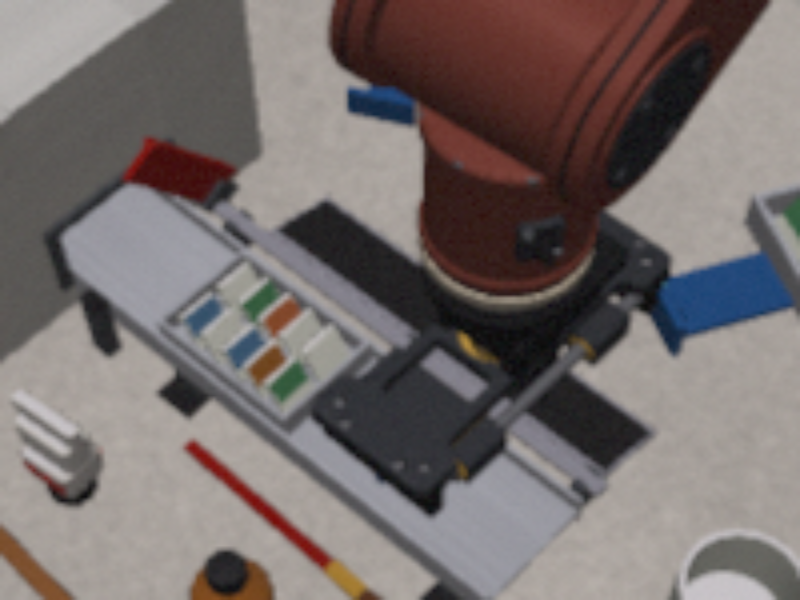

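```bash
cat >> mv.py <<'E'
def gateq():
    from fit import proj
    for q in np.arange(0,1.46,.1):
        o=[]
        for x,z in((92,26),(92,-2)):
            o.append(w((x*np.cos(q)-z*np.sin(q),0,61+x*np.sin(q)+z*np.cos(q))))
        p=proj("side",np.array(o)); print(round(q,2),np.round((p-[160,120])*[4,3.75]).tolist())
E
python3 -c "
from mv import *
gateq()"
```

```text
0.0 [[89.0, 271.0], [96.0, 295.0]]
0.1 [[91.0, 259.0], [94.0, 287.0]]
0.2 [[94.0, 247.0], [93.0, 278.0]]
0.3 [[98.0, 234.0], [94.0, 268.0]]
0.4 [[103.0, 221.0], [95.0, 257.0]]
0.5 [[110.0, 208.0], [98.0, 245.0]]
0.6 [[118.0, 194.0], [103.0, 233.0]]
0.7 [[127.0, 180.0], [108.0, 220.0]]
0.8 [[137.0, 167.0], [114.0, 207.0]]
0.9 [[148.0, 154.0], [122.0, 194.0]]
1.0 [[159.0, 141.0], [131.0, 181.0]]
1.1 [[171.0, 129.0], [140.0, 168.0]]
1.2 [[183.0, 118.0], [151.0, 155.0]]
1.3 [[196.0, 108.0], [162.0, 143.0]]
1.4 [[209.0, 99.0], [173.0, 132.0]]
```

The gate stands at about 0.95 rad and the tips at about z = 58, well below the lip top at 71. I'll go 4 mm lower and start pushing.

{"fn": "servo_tool", "kwargs": {"steps": "0.002 0 0 0 0 0 0.33; 0.004 0 0 0 0 0 0.33; 0.004 -0.002 0 0 0 0 0.33; 0.004 -0.005 0 0 0 0 0.33; 0.004 -0.008 0 0 0 0 0.33; 0.004 -0.011 0 0 0 0 0.33; 0.004 -0.014 0 0 0 0 0.33; 0.004 -0.018 0 0 0 0 0.33; 0.004 -0.022 0 0 0 0 0.33; 0.004 -0.026 0 0 0 0 0.33; 0.004 -0.03 0 0 0 0 0.33; 0.004 -0.03 0 0 0 0 0.33"}}

```text
clock: 6.98
tcp_pos: [0.5381, 0.1235, 0.0211]
orientation: [1.363, 1.57, 1.434]
force: [-0.9, 0.2, 1.5]
finger_gap: 0.0579
```

```bash
python3 - <<'E'
from mv import *
now()
from rig import cams,bot; import cv2
s=cams.camera("side");t=cams.camera("top")
cv2.imwrite("pics/s7.png",cv2.resize(s[120:280,160:360],None,fx=4,fy=3.75))
cv2.imwrite("pics/t7.png",cv2.resize(t[130:210,190:330],None,fx=5.7,fy=5.7))
E
```

```text
t 6.97 d [  8.7 192.7  21.1] F [-0.91  0.26  1.53] gap 0.0579066593943257 rotErr [-0.0006  0.0001 -0.0006]
```

View pics/s7.png

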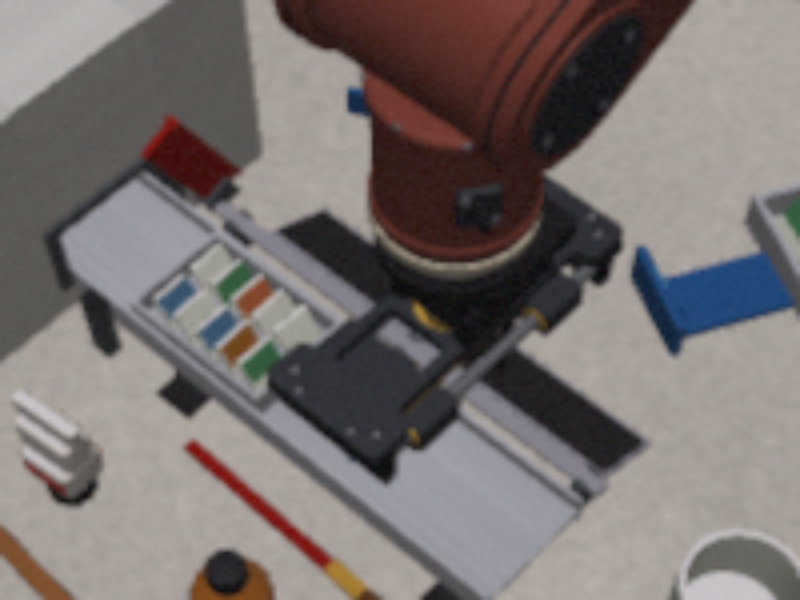

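View pics/t7.png

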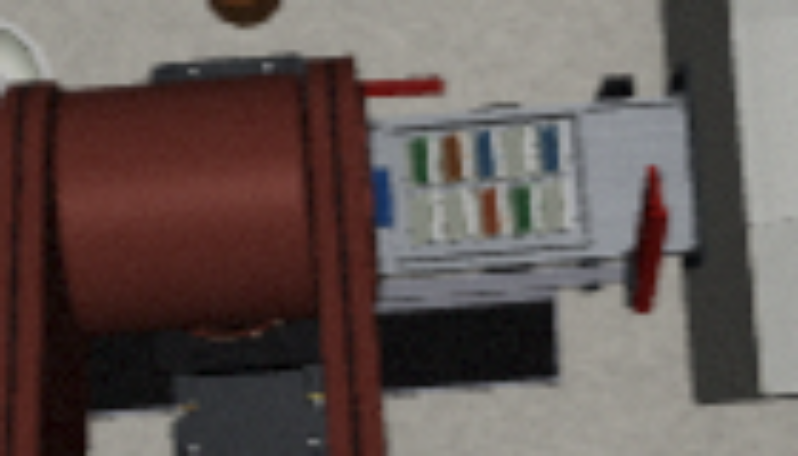

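The gate is at about 1.1 rad and the tray has advanced about 20 mm, to y ≈ 73. It will be home when the tool reaches y ≈ 57.5. Continuing.

{"fn": "servo_tool", "kwargs": {"steps": "0 -0.005 0 0 0 0 0.33; 0 -0.012 0 0 0 0 0.33; 0 -0.02 0 0 0 0 0.33; 0 -0.028 0 0 0 0 0.33; 0 -0.036 0 0 0 0 0.33; 0 -0.044 0 0 0 0 0.33; 0 -0.052 0 0 0 0 0.33; 0 -0.06 0 0 0 0 0.33; 0 -0.066 0 0 0 0 0.33; 0 -0.072 0 0 0 0 0.33; 0 -0.075 0 0 0 0 0.33; 0 -0.075 0 0 0 0 0.33"}}

```text
clock: 8.57
tcp_pos: [0.5435, 0.0488, 0.021]
orientation: [0.999, 1.57, 1.07]
force: [-0.3, 1.9, 2.2]
finger_gap: 0.0578
```

```bash
python3 - <<'E'
from mv import *
now()
from rig import cams,bot; import cv2
s=cams.camera("side");t=cams.camera("top")
cv2.imwrite("pics/s8.png",cv2.resize(s[120:280,160:360],None,fx=4,fy=3.75))
cv2.imwrite("pics/t8.png",cv2.resize(t[130:210,190:330],None,fx=5.7,fy=5.7))
E
```

```text
t 8.57 d [  8.7 117.9  21. ] F [-0.18  1.91  2.21] gap 0.057798075806542386 rotErr [-0.0005  0.0004 -0.0006]
```

View pics/s8.png

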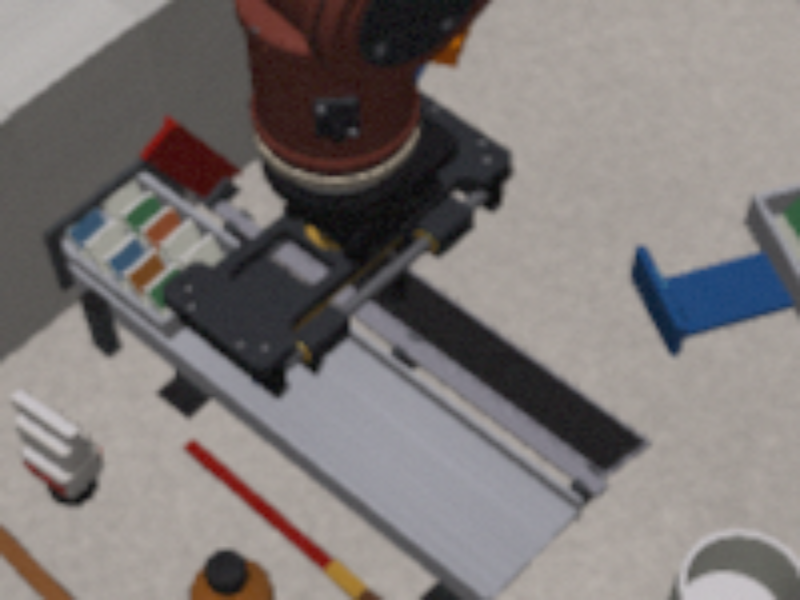

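View pics/t8.png

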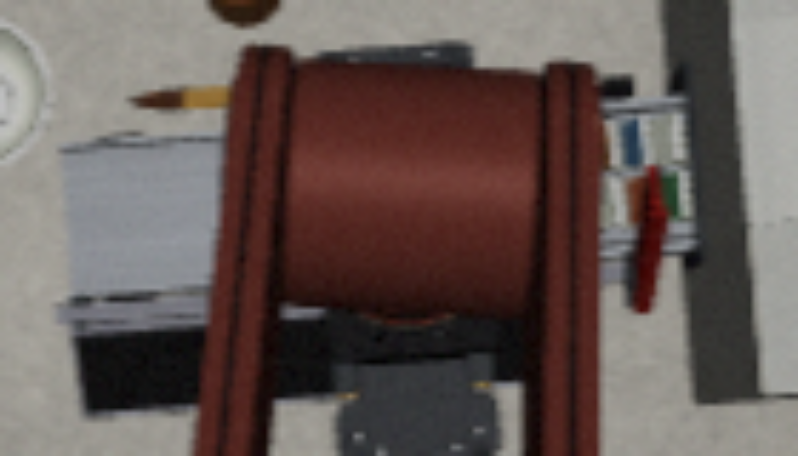

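The tray is half under the gate, which is steady at about 1.1 rad, with about 2 N of push. Continuing towards home, more slowly near the end.

{"fn": "servo_tool", "kwargs": {"steps": "0 -0.004 0 0 0 0 0.33; 0 -0.009 0 0 0 0 0.33; 0 -0.014 0 0 0 0 0.33; 0 -0.019 0 0 0 0 0.33; 0 -0.024 0 0 0 0 0.33; 0 -0.029 0 0 0 0 0.33; 0 -0.034 0 0 0 0 0.33; 0 -0.039 0 0 0 0 0.33; 0 -0.043 0 0 0 0 0.33; 0 -0.046 0 0 0 0 0.33; 0 -0.048 0 0 0 0 0.33; 0 -0.05 0 0 0 0 0.33"}}

```text
clock: 10.18
tcp_pos: [0.5469, -0.0, 0.021]
orientation: [1.492, 1.569, 1.563]
force: [-0.9, 5.8, 3.6]
finger_gap: 0.0579
```

```bash
python3 - <<'E'
from mv import *
now()
from rig import cams,bot; import cv2
s=cams.camera("side");t=cams.camera("wrist")
cv2.imwrite("pics/s9.png",cv2.resize(s[120:280,160:360],None,fx=4,fy=3.75))
cv2.imwrite("pics/w9.png",t)
E
```

```text
t 10.18 d [ 8.6 68.9 21. ] F [-0.52  5.81  3.55] gap 0.05789895182639103 rotErr [-0.      0.0002 -0.0021]
```

View pics/s9.png

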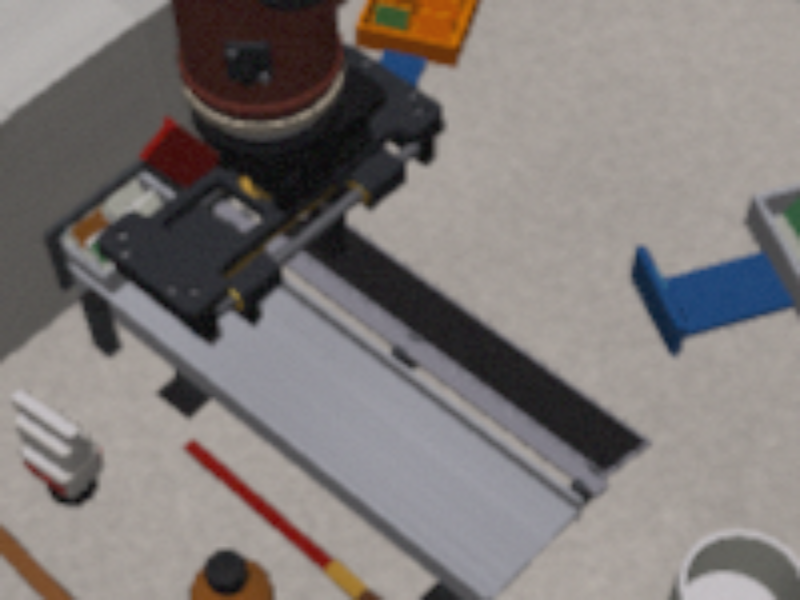

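{"fn": "servo_tool", "kwargs": {"steps": "0 -0.002 0 0 0 0 0.33; 0 -0.004 0 0 0 0 0.33; 0 -0.006 0 0 0 0 0.33; 0 -0.006 0 0 0 0 0.33"}}

```text
clock: 10.78
tcp_pos: [0.5474, -0.0063, 0.021]
orientation: [1.374, 1.569, 1.445]
force: [-2.1, 5.0, 4.0]
finger_gap: 0.0579
```

```bash
python3 - <<'E'
from mv import *
now()
E
```

```text
t 10.78 d [ 8.7 62.6 21. ] F [-1.73  5.09  3.96] gap 0.057881740131083784 rotErr [-0.0002  0.0003 -0.0015]
```

View pics/w9.png

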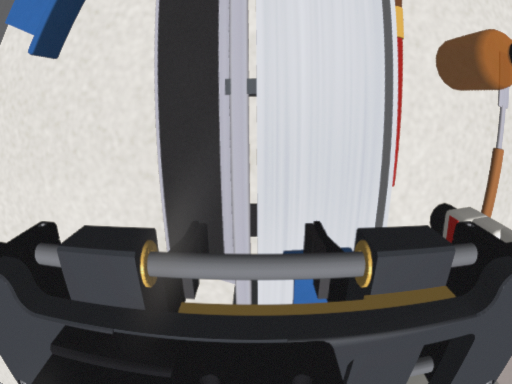

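The force stayed at about 5 N, so this is sliding friction and the tray is not home yet. Last few millimetres.

{"fn": "servo_tool", "kwargs": {"steps": "0 -0.001 0 0 0 0 0.33; 0 -0.002 0 0 0 0 0.33; 0 -0.003 0 0 0 0 0.33; 0 -0.004 0 0 0 0 0.33; 0 -0.004 0 0 0 0 0.33"}}

```text
clock: 11.4
tcp_pos: [0.5475, -0.0086, 0.021]
orientation: [1.506, 1.567, 1.578]
force: [-1.7, 10.2, 4.4]
finger_gap: 0.0576
```

{"fn": "servo_tool", "kwargs": {"steps": "0 -0.001 0 0 0 0 0.33; 0 -0.001 0 0 0 0 0.33"}}

```text
clock: 11.65
tcp_pos: [0.5475, -0.0086, 0.021]
orientation: [1.534, 1.565, 1.606]
force: [-1.4, 15.5, 4.3]
finger_gap: 0.0576
```

The force rose to 15 N and the motion stopped at y ≈ 60, so the tray is against the stop. I'll back off from the lip, then lift slowly so the gate comes down with the finger.

{"fn": "servo_tool", "kwargs": {"steps": "0 0.001 0 0 0 0 0.33; 0 0.003 0 0 0 0 0.33; 0 0.006 0 0 0 0 0.33; 0 0.009 0 0 0 0 0.33; 0 0.009 0 0 0 0 0.33; -0.003 0.009 0 0 0 0 0.33; -0.006 0.009 0 0 0 0 0.33; -0.009 0.009 0 0 0 0 0.33; -0.012 0.009 0 0 0 0 0.33; -0.015 0.009 0 0 0 0 0.33; -0.018 0.009 0 0 0 0 0.33; -0.021 0.009 0 0 0 0 0.33"}}

```text
clock: 13.15
tcp_pos: [0.5472, -0.0025, 0.0422]
orientation: [1.136, 1.569, 1.207]
force: [0.9, 0.1, -0.2]
finger_gap: 0.0577
```

{"fn": "servo_tool", "kwargs": {"steps": "-0.003 0 0 0 0 0 0.33; -0.006 0 0 0 0 0 0.33; -0.01 0 0 0 0 0 0.33; -0.014 0 0 0 0 0 0.33; -0.018 0 0 0 0 0 0.33; -0.025 0 0 0 0 0 0.33; -0.04 0 0 0 0 0 0.33; -0.055 0.005 0 0 0 0 0.33; -0.075 0.01 0 0 0 0 0.33; -0.1 0.02 0 0 0 0 0.33; -0.12 0.03 0 0 0 0 0.33; -0.13 0.04 0 0 0 0 0.33"}}

```text
clock: 14.65
tcp_pos: [0.5451, 0.0378, 0.1744]
orientation: [0.27, 1.567, 0.341]
force: [0.7, 0.7, 0.3]
finger_gap: 0.0578
```

{"fn": "servo_tool", "kwargs": {"steps": "0 0.04 0 0 0 0 0.33; 0 0.08 0 0 0 0 0.33; 0 0.12 0 0 0 0 0.33; 0 0.14 0 0 0 0 0.33; 0 0.14 0 0 0 0 0.33"}}

```text
clock: 15.28
tcp_pos: [0.534, 0.1778, 0.1721]
orientation: [1.631, 1.57, 1.704]
force: [-0.1, -0.2, -1.2]
finger_gap: 0.0577
```

```bash
python3 - <<'E'
from mv import *
now()
from rig import cams,bot; import cv2
from fit import proj
s=cams.camera("side");t=cams.camera("top")
cv2.imwrite("pics/s10.png",cv2.resize(s[150:290,165:335],None,fx=4,fy=4,interpolation=cv2.INTER_CUBIC))
cv2.imwrite("pics/t10.png",cv2.resize(t[130:210,190:330],None,fx=5.7,fy=5.7,interpolation=cv2.INTER_CUBIC))
cv2.imwrite("pics/sfull.png",s);cv2.imwrite("pics/tfull.png",t)
for y in (48,54): 
  P=np.array([w((26,y,71)),w((72,y,71))]);print(y,(proj("side",P)-[165,150])*4,(proj("top",P)-[190,130])*5.7)
E
```

```text
t 15.28 d [  8.4 247.2 172.1] F [-0.11 -0.21 -1.15] gap 0.05772110994016355 rotErr [ 0.002  -0.0001 -0.0009]
48 [[215.38605428 160.03848324]
 [156.88829946 210.81404458]] [[539.27904102 226.35872878]
 [532.59707703 135.75342449]]
54 [[222.75558307 166.04169229]
 [164.25673053 217.04442535]] [[527.37981294 227.20431513]
 [520.72170194 136.60542395]]
```

View pics/s10.png

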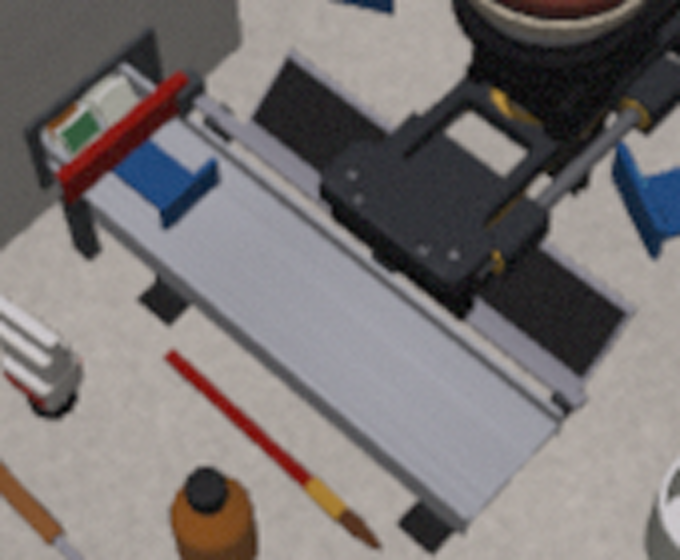

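View pics/t10.png

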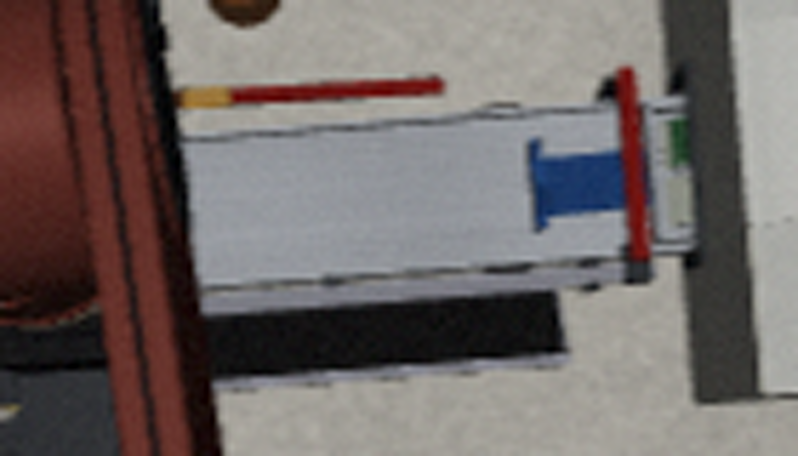

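```bash
python3 - <<'E'
from mv import *
from fit import proj
import cv2
a=cv2.imread("pics/tfull.png");b=cv2.imread("pics/sfull.png")
cv2.imwrite("pics/t11.png",cv2.resize(a[140:185,270:325],None,fx=13,fy=13,interpolation=cv2.INTER_CUBIC))
cv2.imwrite("pics/s11.png",cv2.resize(b[160:210,168:228],None,fx=12,fy=12,interpolation=cv2.INTER_CUBIC))
for n,d in dict(lip48a=(26,48,71),lip48b=(72,48,71),lip43a=(26,43,71),lip43b=(72,43,71),g0=(0,2.5,87),g1=(86,2.5,87),g1b=(86,-2.5,87),mouthA=(5,-30,97),rearwall1=(14,-12,67),rw2=(84,-12,67)).items():
    P=np.array([w(d)]);print(n,np.round((proj("side",P)-[168,160])*12),np.round((proj("top",P)-[270,140])*13))
E
```

```text
lip48a [[610. 360.]] [[190. 386.]]
lip48b [[435. 512.]] [[175. 180.]]
lip43a [[592. 345.]] [[213. 385.]]
lip43b [[416. 497.]] [[197. 178.]]
g0 [[535.  98.]] [[414. 483.]]
g1 [[203. 374.]] [[384.  90.]]
g1b [[186. 359.]] [[407.  88.]]
mouthA [[395. -10.]] [[569. 445.]]
rearwall1 [[441. 159.]] [[463. 423.]]
rw2 [[175. 380.]] [[439. 109.]]
```

View pics/t11.png

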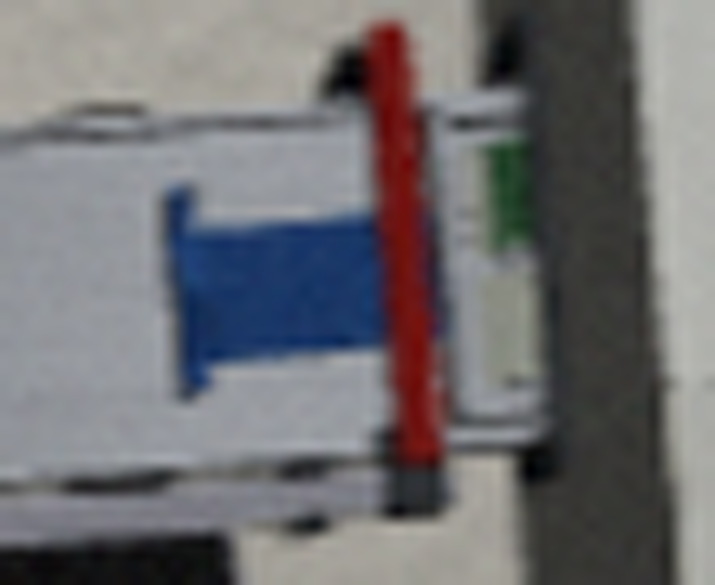

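View pics/s11.png

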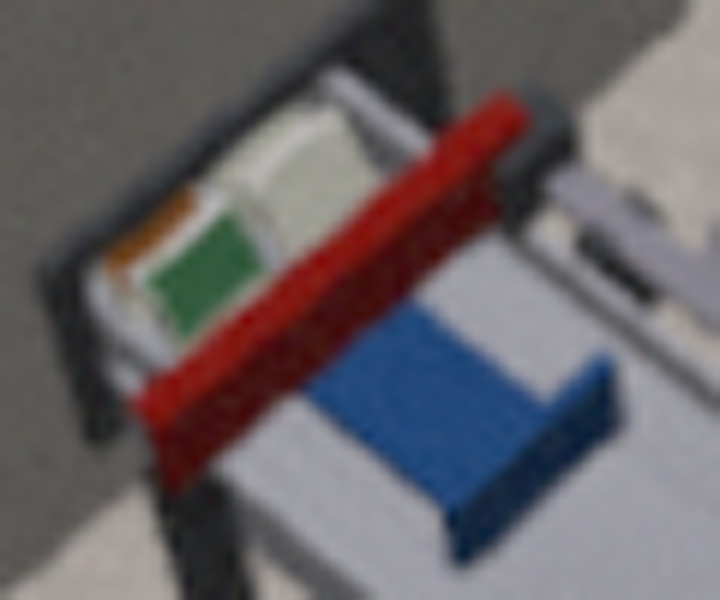

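Both views show the gate shut over the tongue. The gate-to-lip distance in the top view is 208–213 px against 209 expected for home, so the tray is home within about 1.5 mm. Brush, bottle and tube are unmoved and the hand is clear.

```bash
python3 - <<'E'
from rig import ticket,sensors
print(sensors.get_state()['clock']); print(ticket.hand_in())
E
```

```text
15.375
the job is handed in; nothing more can be done
None
```

The tray is home against the stop inside the dryer, the gate is shut behind it over the tongue, and I handed the job in at 15.4 s. The hand-in gives no verdict.

- **What I did:** I pressed the bar with one finger, which held the gate at about 1.1 rad. With the other finger behind the lip I pushed the tray under it until it met the stop. I then backed off the lip and lifted slowly, so the gate came down with the finger.
- **Tray and gate:** The push force rose from about 5 N to about 15 N and motion stopped. In the last top view, the gate-to-lip distance matches "home" to about 1.5 mm. The gate looked shut in both the top and side views.
- **Hand and bystanders:** The wrist force read about 1 N with the hand clear, which is near the noise. The brush, bottle and tube looked unmoved. I did not check the cup, figurine, bowl and knife one by one at the end.
- **Disagreements:** The fingertips turned out to be about 33–39 mm behind the nominal TCP, so I set the press height from contact and the pictures instead of the TCP. The tool also stopped about 3 mm earlier than I had predicted (y ≈ 60 mm instead of 57.5), which fits a finger wider than assumed.

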